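Charge the polisher and set its rinse valve

TASK

Charge the little polisher: lift the hinged tray by its bar so that all four brass blanks tip into the feed hopper, then take the rinse valve's wheel by its upright crank handle, screw it clockwise fully shut against its stop and back it off exactly two full turns. Finish while still gripping the crank handle at that setting - do not let go - and leave the other loose things on the bench where they are.

Things in the scene. Friction and masses are not known exactly. Their poses are not given: they have to be found in the camera images.
- tray (a joint): tilt of the aluminium tray about its hinge, rad: 0 = level, resting on its posts (at the start); grows as its bar end is lifted, tipping it towards the hopper; stop at 1.3. The hinge is stiff (0.5 N m of friction): the tray stays at whatever tilt it is left. The blanks slide out at about 0.45 to 0.65 rad; 1.2 empties it
- tray_hinge (a point): point fixed on the feed station, at the middle of the tray's hinge axis, 130 mm above the bench. Its axes are the station's: x level from the tray's bar towards the hopper, y along the hinge, z up. The tray (136 x 136 mm, walls 34 mm high, open at the hinge end, floor 130 mm above the bench) lies on the -x side of the hinge
- tray_bar (a point): middle of the tray's lifting bar: a round steel bar 12 mm thick, 104 mm long, along the hinge direction (y), carried by two arms at its ends. Level tray: 170 mm before (-x) and 30 mm above the hinge axis, so 160 mm above the bench, and 47 mm clear of the tray's end wall (bar centre to wall). It moves and tilts with the tray, on a 173 mm radius about the hinge. Can be pinched from above, fingers before and behind the bar; the bar then turns in the grip while the tray tilts
- hopper (a point): centre of the floor of the feed hopper, a grey open box fixed beyond the tray's hinge: inside 160 mm along x (80 mm either side of the point, with an inclined chute plate under the tray's lip) by 164 mm along y, floor 38 mm above the bench, side and far walls 155 mm above the bench, near wall 120 mm. Axes as tray_hinge, which lies 78 mm to its -x
- blank1_mid (a point): loose brass blank, round, 28 mm diameter, 20 mm high; lies in the tray at the start. The point is its centre (10 mm above its underside)
- blank2_mid (a point): loose brass blank, round, 32 mm diameter, 16 mm high; lies in the tray at the start. The point is its centre (8 mm above its underside)
- blank3_mid (a point): loose brass blank, block 28 x 22 x 18 mm; lies in the tray at the start. The point is its centre (9 mm above its underside)
- blank4_mid (a point): loose brass blank, block 24 x 24 x 20 mm; lies in the tray at the start. The point is its centre (10 mm above its underside)
- valve (a joint): turn of the rinse valve's wheel, rad, counted over several turns: 0 = shut against its stop, grows as the wheel turns counter-clockwise seen from above (opening; one full turn = 6.283), up to 4 turns. Starts open by a third to four fifths of a turn. Turns with a light friction of 0.08 N m (about 2 N at the crank handle) and stays where it is left; the wheel does not rise or sink
- valve_axis (a point): point fixed on the valve's upright axis, at the height of crank_grip (138 mm above the bench). The valve: brass body and pipes on a 120 x 130 mm plate, under a dark spoked wheel of 130 mm outside diameter whose top is 109 mm above the bench (hub 120 mm)
- crank_grip (a point): point on the axis of the crank handle, about half-way up (26 mm above its foot), 138 mm above the bench: the handle is an upright black cylinder of 18 mm diameter standing on the wheel 48 mm from the axis, its foot 112 mm and its top 158 mm above the bench. It moves with the wheel round valve_axis, always upright
- crank: the same crank handle as a body, origin at the middle of its foot (112 mm above the bench), z up. It spins freely about its own upright axis, so a gripper can keep its heading while carrying it round in a circle
- tub_mid (a point): bystander: white lidded tub, 64 mm diameter, 45 mm high; leave it
- dapping_mid (a point): bystander: steel dapping block 60 x 60 x 50 mm; leave it
- benchpin_mid (a point): bystander: wooden bench pin 100 x 50 x 22 mm lying flat; leave it
- mandrel_mid (a point): bystander: upright steel ring mandrel, 60 mm foot, 130 mm high; leave it
- cup_mid (a point): bystander: white cup, 70 mm diameter, 75 mm high; leave it
- mallet_grip (a point): bystander: hammer, 220 mm long, lying flat; the point is on its handle; leave it
- graver_grip (a point): bystander: handled tool 170 mm long lying flat near the robot; the point is on its handle; leave it
Not all that is in view belongs to the job. What is shaped like the part that bears valve but blue or red is not meant.

How it is judged:
By the outcome, as a careful person would: the job done as asked, in the order asked, and still so for the second after the job is handed in, while the arm keeps its last pose, push and grip.
It also fails if it takes over 72 s, if anything falls off the work surface, if the arm or the gripper's body presses on something with over 40 N, if the wrist force passes 120 N, or if a joint passes its speed limit or range.

ROBOT

A 7-joint arm with a two-finger parallel gripper is mounted at the origin on the work surface. World frame = base frame: x ahead of the robot, y to its left, z up, the work surface at z = 0. Lengths are in m, angles in rad, forces in N, time in s.
With the tool pointing down it reaches from about 0.4 to 0.875 m from the base axis. Payload 6.5 kg.
Tool frame: the origin (TCP) lies between the finger pads; the fingertips stand 19 mm ahead of it and the grasp point (between the pads) is the TCP; x points along the fingers, y is the direction in which the jaws open and shut, and the axes are right-handed (so a half turn about x gives the same grasp; the last joint's range is limited). The gripper opens to 88 mm and grips with 3 to 60 N. Pads are 18 mm wide; open, the fingers measure 123 mm over their backs; the gripper's body (75 mm by 187 mm) begins 45 mm behind the grasp point.
Start: joints at [1.244, 0.536, -0.004, 1.538, 0.003, 1.067, -0.071], TCP at [0.168, -0.628, 0.258] pointing down, gripper open.
Joint ranges: [-2.7, 2.7], [-0.37, 2.16], [-1.27, 1.26], [0.24, 2.4], [-1.31, 4.45], [0.19, 1.91], [-2.76, 2.76]. Speed limits (rad/s): [2.39, 2.39, 3.14, 3.14, 3.14, 3.14, 3.14].

INTERFACE

Orientations are given as a rotation vector (axis times angle).
In Python, from station import r gives the robot as it stands.
- The arm moves only by the shell command python3 -m handwheel 'ROWS'. ROWS is a JSON object of lists of equal length, an entry for each row: "jaw": the finger opening in cm, from 0 to 8.81; "dp": the shift along the tool's x, y, z in cm, a list of three; "twist": the turn about the tool's x in degrees. A call has 1 to 20 rows; each row is the pose to reach, as a shift and turn from the pose measured when the call began, along the tool's axes at that moment; what a row does not reach only later rows make up. A row lasts 1/8 s, in which the tool goes at most 62.5 mm and 10.7 degrees, less where a joint would pass 70% of its speed; a pose out of reach is approached as far as the arm can. A call with a gripper value outside its range is refused whole. The fingers move at their own pace and stop on an object; the grip force is fixed at half the most. Time passes only in rows, so rows that repeat a pose let the fingers close. It gives the time, the measured TCP pose, the force and the opening at its end, in the units of the state.
- r.sense(): the state, without advancing time (a new reading comes with each control period).
- r.read_camera(name): name is "scene" or "top"; returns a dict with "image" (480x640x3 uint8, red, green, blue), "depth" (480x640 float32, m along the optical axis (not along the pixel's ray), 0 where there is no reading), "fx", "fy", "cx", "cy" (pixels), "cam_to_world" (4x4, takes a point from camera to world coordinates). Camera axes: x right, y up, looking along -z (the intrinsics and any distortion apply to the point x, -y, -z); pixel columns grow to the right and rows downward; lengths in m; the calibration is good to about 2 mm. A picture is of the moment at which its call begins.
- r.hand_in(): hands the job in, once; it reports no verdict.
The state is a dict: "time": time; "joint_pos": joint angles; "joint_velocities": joint speeds; "effort": joint torques, N m; "tool_pos": TCP position; "tcp_rot": TCP orientation; "force": force on the tool from outside, world axes, zero at the start; "wrist_torque": the same for the moment, N m; "finger_gap": finger opening in m.
Only numpy, scipy, OpenCV 4.12 (cv2) and the standard library are available. Lean on these libraries where they do the work, as an engineer would, in place of code of your own. Each camera call takes 0.05 s, during which the arm holds its last target.

## Working session

There is one attempt and no reset: what is moved stays moved. The work goes in short steps, Python scripts to look and compute and a shell command to move; the robot and the scene stay as the last step left them, time stands still between calls to the robot, and variables do not carry over. Pictures are saved under pics/ and viewed, and the job is handed in when it is done.

```bash
ls; mkdir -p pics
python3 - <<'E'
from station import r
import cv2, numpy as np, pickle
s=r.sense()
for k,v in s.items(): print(k,np.round(v,4))
for n in("scene","top"):
    c=r.read_camera(n); pickle.dump(c,open(f"{n}0.pkl","wb"))
    cv2.imwrite(f"pics/{n}0.png",c["image"][:,:,::-1]); print(n,c["fx"],c["cx"],c["cy"],np.round(c["cam_to_world"],3).tolist(), [k for k in c])
E
```

```text
pics
time 0.0
joint_pos [ 1.2438  0.5372 -0.0044  1.5388  0.0026  1.0673 -0.0712]
joint_velocities [-0.0012  0.0003 -0.0006 -0.002  -0.0012  0.0002 -0.0012]
effort [-7.00000e-04 -5.70976e+01  9.90300e-01 -2.51599e+01 -5.63000e-02
  1.78000e-02  2.00000e-04]
tool_pos [ 0.1674 -0.6275  0.2568]
tcp_rot [ 2.0826  0.2751 -2.0834]
force [0.5744 0.5145 1.0325]
wrist_torque [-0.0269  0.012  -0.0019]
finger_gap 0.0882
scene 500.7381079185078 325.8627594060253 237.58602087610385 [[0.425, -0.706, 0.566, 1.22], [0.905, 0.326, -0.273, -0.333], [0.009, 0.628, 0.778, 1.062], [0.0, 0.0, 0.0, 1.0]] ['image', 'depth', 'fx', 'fy', 'cx', 'cy', 'cam_to_world']
top 620.2141495386372 321.3419202656582 228.587725676628 [[0.015, 0.992, -0.123, 0.323], [-1.0, 0.017, 0.019, 0.017], [0.021, 0.123, 0.992, 1.711], [0.0, 0.0, 0.0, 1.0]] ['image', 'depth', 'fx', 'fy', 'cx', 'cy', 'cam_to_world']
```

View pics/scene0.png

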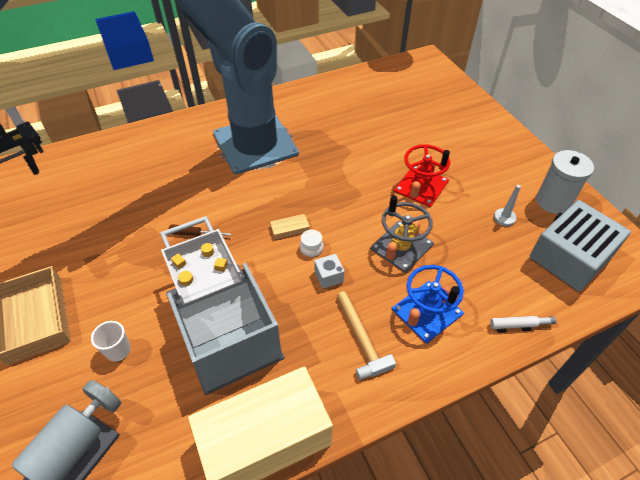

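View pics/top0.png

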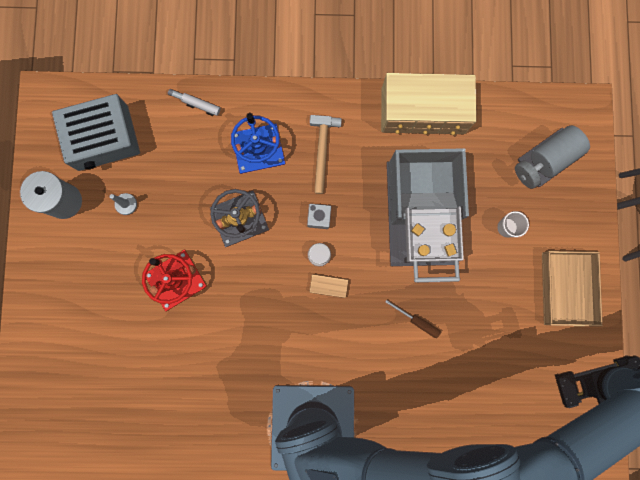

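The pictures show three wheels in the top view: red at (172,278), blue at (258,142), and a dark one with a brass body at (240,215). The dark one fits because blue and red are excluded. The tray is at (435,233), its bar at (437,280) and the hopper at (430,178). I'll confirm with a crop and measure.

```bash
cat > h.py <<'E'
import numpy as np, cv2, pickle
def load(n): return pickle.load(open(n,"rb"))
def cloud(c):
    d=c["depth"]; v,u=np.indices(d.shape)
    p=np.stack([(u-c["cx"])/c["fx"]*d,-(v-c["cy"])/c["fy"]*d,-d],-1)
    M=c["cam_to_world"]; return p@M[:3,:3].T+M[:3,3]
def proj(c,P):
    M=np.linalg.inv(c["cam_to_world"]); q=np.asarray(P)@M[:3,:3].T+M[:3,3]
    return np.stack([c["cx"]+c["fx"]*q[...,0]/-q[...,2], c["cy"]-c["fy"]*q[...,1]/-q[...,2]],-1)
E
python3 - <<'E'
from h import *
t=load("top0.pkl"); s=load("scene0.pkl")
a=cv2.resize(t["image"][170:260,190:290],None,fx=4,fy=4,interpolation=2)
b=cv2.resize(s["image"][180:280,360:460],None,fx=3.6,fy=3.6,interpolation=2)
cv2.imwrite("pics/crop_valve.png",np.hstack([a,b])[:,:,::-1])
a=cv2.resize(t["image"][140:290,380:480],None,fx=3.8,fy=3.8,interpolation=2)
b=cv2.resize(s["image"][200:390,150:290],None,fx=3,fy=3,interpolation=2)
cv2.imwrite("pics/crop_tray.png",np.hstack([a,b])[:,:,::-1]) if a.shape[0]==b.shape[0] else print(a.shape,b.shape)
# clouds: rim of wheel
for n,c in(("top",t),("scene",s)):
    P=cloud(c); im=c["image"].astype(int)
    ctr=(np.array([0.5,0.1])); 
    if n=="top": box=(slice(175,255),slice(200,280))
    else: box=(slice(185,270),slice(365,440))
    p=P[box].reshape(-1,3); col=im[box].reshape(-1,3)
    w=(p[:,2]>.09)&(p[:,2]<.112)&(col.max(1)<120)&(c["depth"][box].ravel()>0)
    q=p[w]; A=np.c_[2*q[:,:2],np.ones(len(q))]
    # circle fit on hull
    h=cv2.convexHull(q[:,:2].astype(np.float32))
    print(n,"rim",len(q),cv2.minEnclosingCircle(h), q[:,2].max())
    k=(p[:,2]>.125)&(p[:,2]<.175); print(" handle",k.sum(),np.round(p[k].mean(0),4),np.round(p[k].min(0),4),np.round(p[k].max(0),4))
P=cloud(t); box=(slice(255,290),slice(400,475)); p=P[box].reshape(-1,3); k=(p[:,2]>.14)&(p[:,2]<.18)
print("bar",k.sum(),np.round(p[k].mean(0),4),np.round(p[k].min(0),4),np.round(p[k].max(0),4))
q=p[k]; print(cv2.minAreaRect(q[:,:2].astype(np.float32)))
E
```

```text
top rim 629 ((0.5595616698265076, 0.21307477355003357), 0.0650269016623497) 0.11197839066021675
 handle 52 [0.5145 0.1918 0.1537] [0.5063 0.1845 0.1277] [0.5241 0.2005 0.1641]
scene rim 465 ((0.6075266599655151, 0.20813770592212677), 0.11073728650808334) 0.11198133656201714
 handle 88 [0.5187 0.1887 0.1467] [0.5077 0.182  0.1257] [0.5269 0.1996 0.1631]
bar 500 [ 0.4151 -0.3013  0.1619] [ 0.3869 -0.3699  0.1405] [ 0.4553 -0.2323  0.1731]
((0.42105862498283386, -0.30154404044151306), (0.0670689195394516, 0.1375012844800949), 1.0981310606002808)
```

Run:
```python
from h import *
t=load("top0.pkl"); s=load("scene0.pkl")
a=cv2.resize(t["image"][140:290,380:480],(400,600),interpolation=2)
b=cv2.resize(s["image"][200:390,150:290],(400,543),interpolation=2); b=np.vstack([b,np.zeros((57,400,3),np.uint8)])
cv2.imwrite("pics/crop_tray.png",np.hstack([a,b])[:,:,::-1])
```

```text
(no output)
```

View pics/crop_valve.png

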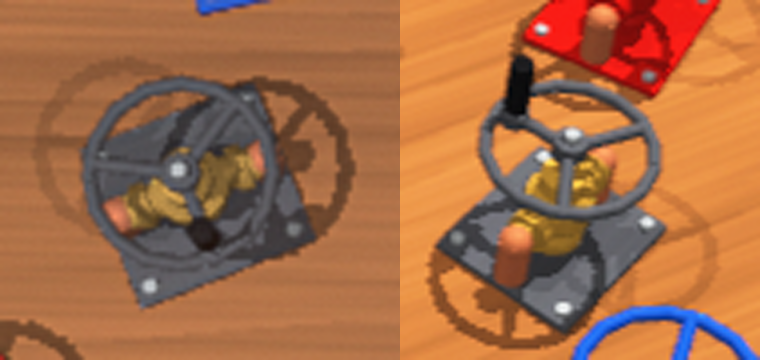

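View pics/crop_tray.png

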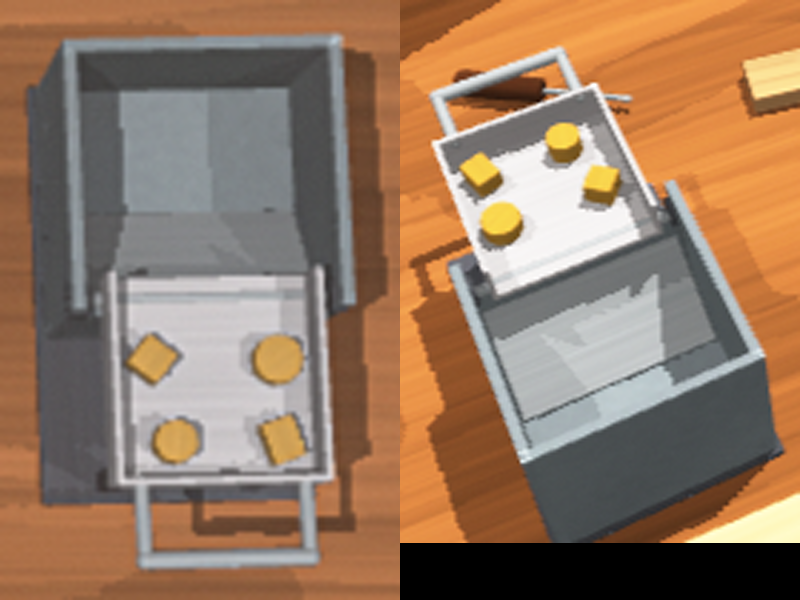

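The crop confirms it: a dark grey spoked wheel, brass body and upright black handle, at about (241,228) in the top view. The tray is level with all four blanks in it, and its bar is at the lower end. Next I'll refine the geometry.

Run:
```python
from h import *
from station import r
from scipy.spatial.transform import Rotation as R
st=r.sense(); print(np.round(R.from_rotvec(st["tcp_rot"]).as_matrix(),3).tolist())
t=load("top0.pkl"); s=load("scene0.pkl")
P=cloud(t)
# bar: rows>=274
def ray(c,u,v,z):
    M=c["cam_to_world"]; d=M[:3,:3]@np.array([(u-c["cx"])/c["fx"],-(v-c["cy"])/c["fy"],-1]); o=M[:3,3]; return o+d*(z-o[2])/d[2]
for (u,v) in((416,280.6),(459,279.6)): print("bar end",np.round(ray(t,u,v,.163),4))
m=np.zeros((480,640),bool); m[272:290,418:457]=1
k=m&(P[...,2]>.150)&(P[...,2]<.176); q=P[k]; 
x=np.polyfit(q[:,1],q[:,0],1); print("bar fit n",len(q),"x at y mean",q.mean(0),"slope",x, "y range")
m[:]=0; m[262:290,405:470]=1; k=m&(P[...,2]>.150)&(P[...,2]<.176); q=P[k]
lo=q[q[:,0]<q[:,0].min()+.012]; print("bar y range",lo[:,1].min(),lo[:,1].max())
# scene camera bar
Ps=cloud(s); m=np.zeros((480,640),bool); m[210:275,150:230]=1; k=m&(Ps[...,2]>.152)&(Ps[...,2]<.176); q=Ps[k]; k2=q[:,0]<.42; q=q[k2]
print("scene bar",len(q),q.mean(0),q.min(0),q.max(0),np.polyfit(q[:,1],q[:,0],1))
# hopper walls yaw: top of walls z .15-.16, x>.6
m=(P[...,2]>.145)&(P[...,2]<.162)&(P[...,0]>.48)&(P[...,0]<.85)&(P[...,1]<-.15)&(P[...,1]>-.45)
print("hopper",cv2.minAreaRect(P[m][:,:2].astype(np.float32)))
# tray walls
m=(P[...,2]>.155)&(P[...,2]<.169)&(P[...,0]>.44)&(P[...,0]<.62)&(P[...,1]<-.15)&(P[...,1]>-.45)
# hub top
m=np.zeros((480,640),bool); m[200:225,225:248]=1; k=m&(P[...,2]>.113)&(P[...,2]<.124); print("hub",k.sum(),P[k].mean(0))
```

```text
[[-0.001, 0.258, -0.966], [0.001, -0.966, -0.258], [-1.0, -0.002, 0.0]]
bar end [ 0.388  -0.2508  0.163 ]
bar end [ 0.3922 -0.3588  0.163 ]
bar fit n 196 x at y mean [ 0.39326989 -0.30569264  0.16411388] slope [-0.05043222  0.37785313] y range
bar y range -0.36020611652941903 -0.2453277123726564
scene bar 314 [ 0.39786024 -0.30479499  0.16350637] [ 0.3848047  -0.3619769   0.15614859] [ 0.41990964 -0.24679179  0.16984118] [-0.02955085  0.38885328]
hopper ((0.6038486957550049, -0.29551640152931213), (0.2524224817752838, 0.18286539614200592), 2.3189027309417725)
hub 55 [0.55695797 0.2122938  0.11667696]
```

```bash
python3 -m handwheel '{"jaw":[4.2,4.2,4.2,4.2,4.2,4.2,4.2,4.2,4.2,4.2,4.2,4.2],"dp":[[0,-2.5,-3],[0,-5,-6],[0,-8,-9],[0.5,-11,-12.5],[0.5,-14,-16],[0.5,-17,-20],[0.5,-20,-23],[0.5,-23,-27],[0.5,-25.4,-30],[0.5,-25.4,-30],[0.5,-25.4,-30],[0.5,-25.4,-30]],"twist":[-8,-17,-26,-35,-44,-53,-62,-70,-77.3,-77.3,-77.3,-77.3]}'
python3 - <<'E'
from station import r
import numpy as np,cv2
from scipy.spatial.transform import Rotation as R
s=r.sense(); print(s["tool_pos"],np.round(s["joint_pos"],2),np.round(R.from_rotvec(s["tcp_rot"]).as_matrix(),3).tolist(),s["force"],s["finger_gap"],s["time"])
c=r.read_camera("scene"); cv2.imwrite("pics/s1.png",c["image"][:,:,::-1])
E
```

```text
time: 1.6
tool_pos: [0.3908, -0.3059, 0.2521]
tcp_rot: [1.183, 1.228, -1.183]
force: [-0.3, -0.6, 0.5]
finger_gap: 0.0417
[ 0.39080782 -0.30594616  0.2521145 ] [ 0.93  0.32 -0.43  1.92  0.16  0.94  0.46] [[-0.001, 0.999, 0.036], [0.001, 0.036, -0.999], [-1.0, -0.001, -0.001]] [-0.25351462 -0.60490937  0.48029702] 0.04168558734770647 1.6
```

View pics/s1.png

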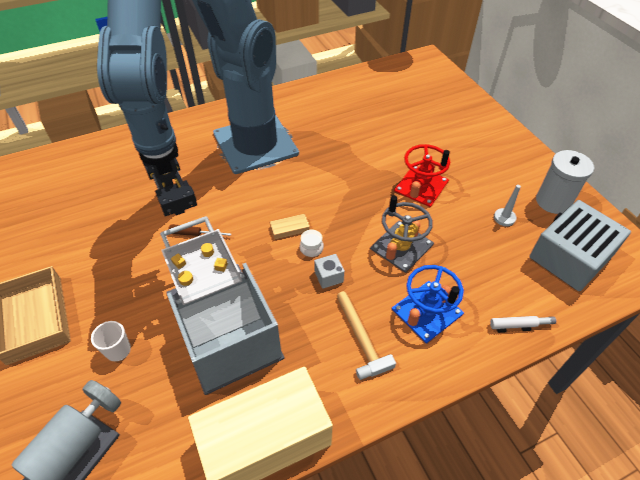

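The gripper sits over the bar at about (180,205), aligned with it. I'll descend 9.2 cm and pinch.

```bash
python3 -m handwheel '{"jaw":[4.2,4.2,4.2,4.2,4.2,4.2,4.2,4.2,2,1,0.5,0.5,0.5,0.5,0.5],"dp":[[1.5,0,0],[3,0,0],[4.5,0,0],[6,0,0],[7.5,0,0],[9.2,0,0],[9.2,0,0],[9.2,0,0],[9.2,0,0],[9.2,0,0],[9.2,0,0],[9.2,0,0],[9.2,0,0],[9.2,0,0],[9.2,0,0]],"twist":[0,0,0,0,0,0,0,0,0,0,0,0,0,0,0]}'
python3 - <<'E'
from station import r
import numpy as np,cv2
c=r.read_camera("scene"); cv2.imwrite("pics/s2.png",cv2.resize(c["image"][130:330,100:320,::-1],None,fx=2.7,fy=2.7))
E
```

```text
time: 3.52
tool_pos: [0.3929, -0.3058, 0.1607]
tcp_rot: [1.183, 1.225, -1.179]
force: [4.9, -0.4, -2.9]
finger_gap: 0.0104
```

View pics/s2.png

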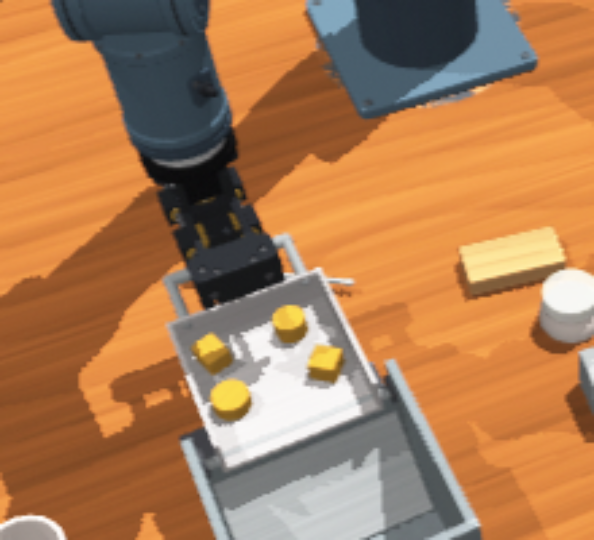

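The pinch looks sound: the gripper is on the bar's middle and clear of the end wall. I'll lift along the arc in two parts, checking force between them.

```bash
python3 -m handwheel '{"jaw":[0.5,0.5,0.5,0.5,0.5,0.5,0.5,0.5,0.5],"dp":[[-0.84,0.17,0],[-1.68,0.39,0],[-2.5,0.64,0],[-3.32,0.94,0],[-4.1,1.28,0],[-4.89,1.65,0],[-5.65,2.07,0],[-6.38,2.51,0],[-6.38,2.51,0]],"twist":[0,0,0,0,0,0,0,0,0]}'
python3 - <<'E'
from station import r
import numpy as np,cv2
c=r.read_camera("scene"); cv2.imwrite("pics/s3.png",cv2.resize(c["image"][130:330,100:320,::-1],None,fx=2.7,fy=2.7))
E
```

```text
time: 4.7
tool_pos: [0.4203, -0.3047, 0.2258]
tcp_rot: [1.184, 1.221, -1.176]
force: [8.8, -2.0, -6.6]
finger_gap: 0.01
```

View pics/s3.png

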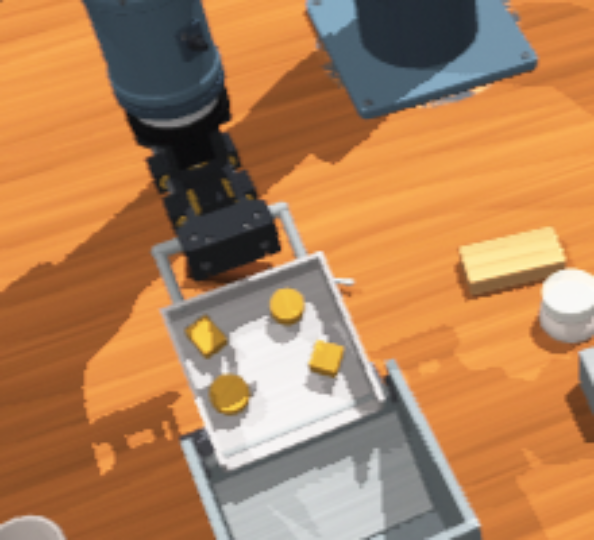

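```bash
python3 -m handwheel '{"jaw":[0.5,0.5,0.5,0.5,0.5,0.5,0.5,0.5,0.5,0.5,0.5,0.5,0.5,0.5,0.5,0.5,0.5,0.5,0.5],"dp":[[-0.72,0.49,0],[-1.4,1.0,0],[-2.06,1.57,0],[-2.7,2.15,0],[-3.3,2.77,0],[-3.87,3.42,0],[-4.4,4.1,0],[-4.9,4.8,0],[-5.37,5.5,0],[-5.8,6.27,0],[-6.2,7.04,0],[-6.55,7.83,0],[-6.86,8.63,0],[-7.13,9.45,0],[-7.36,10.3,0],[-7.55,11.1,0],[-7.65,11.6,0],[-7.65,11.6,0],[-7.65,11.6,0]],"twist":[0,0,0,0,0,0,0,0,0,0,0,0,0,0,0,0,0,0,0]}'
python3 - <<'E'
from station import r
import numpy as np,cv2
c=r.read_camera("scene"); cv2.imwrite("pics/s4.png",cv2.resize(c["image"][130:400,100:320,::-1],None,fx=2.2,fy=2.2))
c=r.read_camera("top"); cv2.imwrite("pics/t4.png",cv2.resize(c["image"][120:300,360:500,::-1],None,fx=3.3,fy=3.3))
E
```

```text
time: 7.12
tool_pos: [0.5331, -0.3001, 0.2998]
tcp_rot: [1.183, 1.227, -1.18]
force: [1.9, -4.3, -28.5]
finger_gap: 0.0103
```

View pics/s4.png

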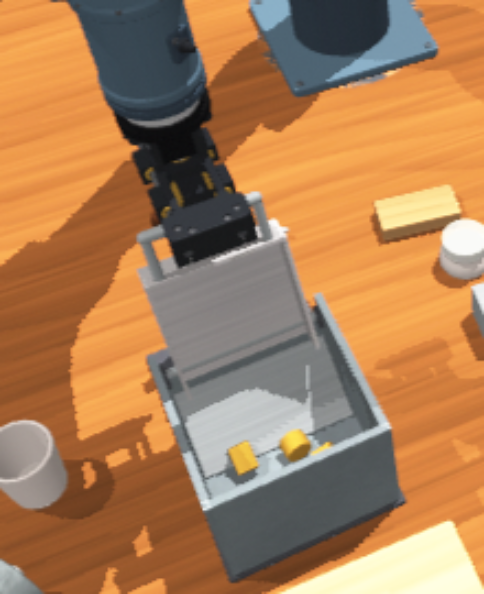

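View pics/t4.png

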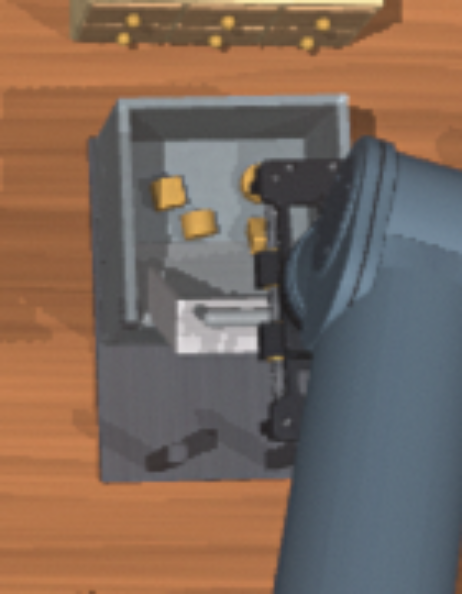

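All four blanks lie in the hopper: in the top crop at (168,192), (198,223), (250,185) and (258,233). The tray is empty at about 1.2 rad. I'll release the bar and rise.

```bash
python3 -m handwheel '{"jaw":[0.5,1.5,3,3.5,3.5,3.5,3.5,3.5,3.5,3.5],"dp":[[0.15,0,0],[0.15,0,0],[0.15,0,0],[0.15,0,0],[-1,0,0],[-2.5,0,0],[-4.5,0,0],[-6.5,0,0],[-6.5,0,0],[-6.5,0,0]],"twist":[0,0,0,0,0,0,0,0,0,0]}'
python3 - <<'E'
from station import r
import numpy as np,cv2
from scipy.spatial.transform import Rotation as R
s=r.sense(); T=R.from_rotvec(s["tcp_rot"]).as_matrix()
print(np.round(s["joint_pos"],2),np.round(T,3).tolist())
for tgt in([.5155,.1915,.25],): print(np.round(100*T.T@(np.array(tgt)-s["tool_pos"]),2))
c=r.read_camera("scene"); cv2.imwrite("pics/s5.png",c["image"][:,:,::-1])
E
```

```text
time: 8.48
tool_pos: [0.5328, -0.3001, 0.3645]
tcp_rot: [1.183, 1.227, -1.18]
force: [-0.2, 0.5, 1.3]
finger_gap: 0.0351
[ 0.75  0.42 -0.44  1.5   0.18  1.27  0.33] [[0.001, 0.999, 0.038], [0.002, 0.038, -0.999], [-1.0, 0.001, -0.002]]
[ 11.53   0.12 -49.18]
```

View pics/s5.png

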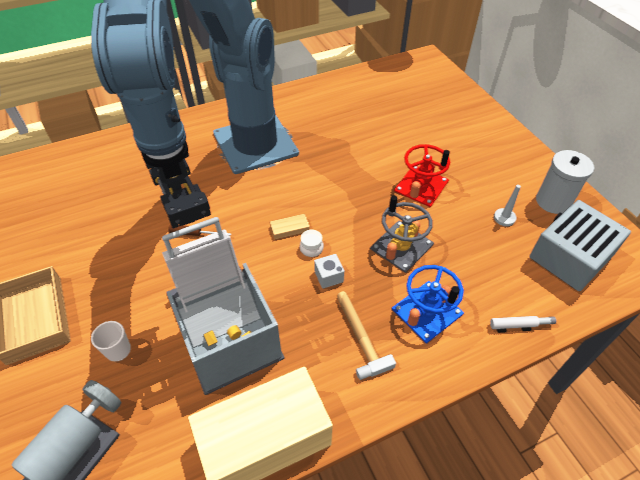

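The tray stays up and the bar is free. Next I'll move over the dark wheel's handle.

```bash
python3 -m handwheel '{"jaw":[5,5,5,5,5,5,5,5,5,5,5,5,5,5],"dp":[[0,0,-3],[0,0,-8],[0,0,-13],[0,0,-18],[0,0,-23],[2,0,-28],[4,0,-33],[6,0,-38],[8,0,-43],[10,0.1,-47],[11.5,0.1,-49.2],[11.5,0.1,-49.2],[11.5,0.1,-49.2],[11.5,0.1,-49.2]],"twist":[0,0,0,0,0,0,0,0,0,0,0,0,0,0]}'
python3 - <<'E'
from station import r
from h import *
s=r.sense(); print(np.round(s["joint_pos"],2))
c=r.read_camera("scene"); cv2.imwrite("pics/s6.png",cv2.resize(c["image"][110:310,320:500,::-1],None,fx=2.9,fy=2.9))
P=cloud(c)
m=np.zeros((480,640),bool); m[190:215,380:400]=1
k=m&(P[...,2]>.115)&(P[...,2]<.165)&(c["image"].max(2)<60); print(k.sum(),P[k].mean(0),P[k].min(0),P[k].max(0))
print(proj(c,[[.516,.191,.138],[.516,.191,.158]]))
E
```

```text
time: 10.28
tool_pos: [0.5157, 0.1904, 0.2507]
tcp_rot: [1.185, 1.226, -1.181]
force: [0.2, -0.2, 0.6]
finger_gap: 0.0498
[ 0.04  0.44 -0.62  1.79  0.3   1.   -0.66]
92 [0.52021715 0.18900373 0.14181566] [0.50946502 0.1826138  0.11542377] [0.52553661 0.19833973 0.16173847]
[[392.35820513 202.87647729]
 [393.26070492 197.38537273]]
```

View pics/s6.png

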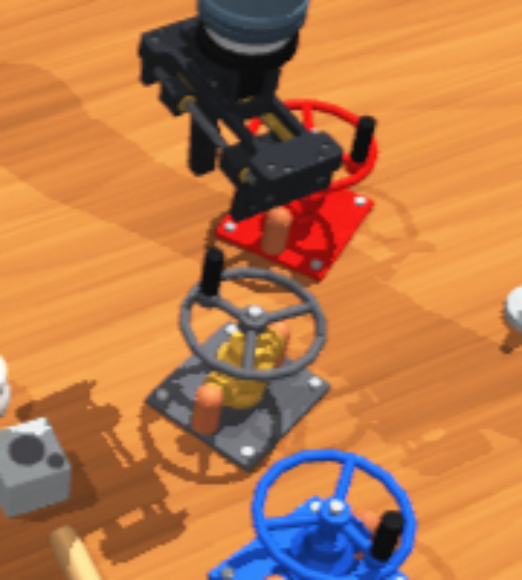

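The dark wheel's handle is at about (393,204) in the scene picture, which matches the projected estimate. I'll descend 10.8 cm and grip.

```bash
python3 -m handwheel '{"jaw":[5,5,5,5,5,5,5,5,3,1.5,1,1,1,1,1],"dp":[[2,0,0],[4,0,0],[6,0,0],[8,0,0],[9.5,0,0],[10.8,0,0],[10.8,0,0],[10.8,0,0],[10.8,0,0],[10.8,0,0],[10.8,0,0],[10.8,0,0],[10.8,0,0],[10.8,0,0],[10.8,0,0]],"twist":[0,0,0,0,0,0,0,0,0,0,0,0,0,0,0]}'
python3 - <<'E'
from station import r
from h import *
s=r.sense(); print(s["tool_pos"],s["force"],s["finger_gap"])
c=r.read_camera("scene"); cv2.imwrite("pics/s7.png",cv2.resize(c["image"][110:310,320:500,::-1],None,fx=2.9,fy=2.9))
E
```

```text
time: 12.2
tool_pos: [0.5159, 0.1907, 0.1428]
tcp_rot: [1.185, 1.226, -1.181]
force: [0.2, -0.2, 1.7]
finger_gap: 0.0171
[0.51589691 0.19071334 0.14280615] [ 0.20585158 -0.17743015  1.7417022 ] 0.017136093074574307
```

View pics/s7.png

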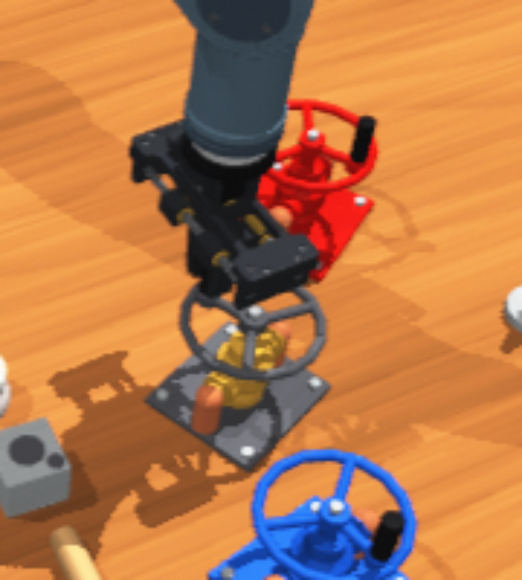

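Gripped; the gap of 17 mm on an 18 mm handle is plausible. I'll work out clockwise arc rows.

```bash
cat > arc.py <<'E'
import sys; from h import *
from station import r
from scipy.spatial.transform import Rotation as R
def rows(step,n,c,rad=None):
    s=r.sense(); T=R.from_rotvec(s["tcp_rot"]).as_matrix(); p=s["tool_pos"]; d=p[:2]-c
    rad=rad or np.hypot(*d); ph=np.arctan2(d[1],d[0]); print("rad",np.hypot(*d),"phi",np.degrees(ph))
    for i in range(1,n+1):
        a=ph+np.radians(step*i); q=np.array([c[0]+rad*np.cos(a),c[1]+rad*np.sin(a),p[2]])
        print(i,round(np.degrees(a),1),np.round(100*T.T@(q-p),2)[1:])
E
python3 -c "
from arc import *
rows(-10,12,np.array([.559,.213]))"
```

```text
rad 0.04854559491454331 phi -152.66815497991405
1 -162.7 [-0.29 -0.79]
2 -172.7 [-0.44 -1.63]
3 -182.7 [-0.45 -2.47]
4 -192.7 [-0.31 -3.31]
5 -202.7 [-0.02 -4.1 ]
6 -212.7 [ 0.4  -4.84]
7 -222.7 [ 0.94 -5.49]
8 -232.7 [ 1.59 -6.04]
9 -242.7 [ 2.32 -6.46]
10 -252.7 [ 3.11 -6.76]
11 -262.7 [ 3.94 -6.91]
12 -272.7 [ 4.79 -6.91]
```

```bash
python3 -m handwheel '{"jaw":[1,1,1,1,1,1],"dp":[[0,-0.29,-0.79],[0,-0.44,-1.63],[0,-0.45,-2.47],[0,-0.31,-3.31],[0,-0.02,-4.1],[0,-0.02,-4.1]],"twist":[0,0,0,0,0,0]}'
python3 -m handwheel '{"jaw":[1,1,1,1,1,1],"dp":[[0,0.42,-0.74],[0,0.96,-1.39],[0,1.61,-1.94],[0,2.34,-2.36],[0,2.34,-2.36],[0,2.34,-2.36]],"twist":[0,0,0,0,0,0]}'
python3 -c "
from arc import *
rows(-10,10,np.array([.559,.213]))
c=r.read_camera('scene'); cv2.imwrite('pics/s8.png',cv2.resize(c['image'][110:310,320:500,::-1],None,fx=2.9,fy=2.9))"
```

```text
time: 13.0
tool_pos: [0.5164, 0.2318, 0.1429]
tcp_rot: [1.187, 1.223, -1.178]
force: [8.9, -1.6, -3.6]
finger_gap: 0.0171
time: 13.75
tool_pos: [0.5403, 0.2547, 0.1429]
tcp_rot: [1.186, 1.22, -1.18]
force: [4.4, -5.4, 0.7]
finger_gap: 0.0171
rad 0.04566918734044519 phi 114.20789478513318
1 104.2 [ 0.76 -0.24]
2 94.2 [ 1.55 -0.34]
3 84.2 [ 2.35 -0.3 ]
4 74.2 [ 3.12 -0.12]
5 64.2 [3.86 0.18]
6 54.2 [4.53 0.62]
7 44.2 [5.11 1.16]
8 34.2 [5.59 1.79]
9 24.2 [5.96 2.5 ]
10 14.2 [6.19 3.26]
```

View pics/s8.png

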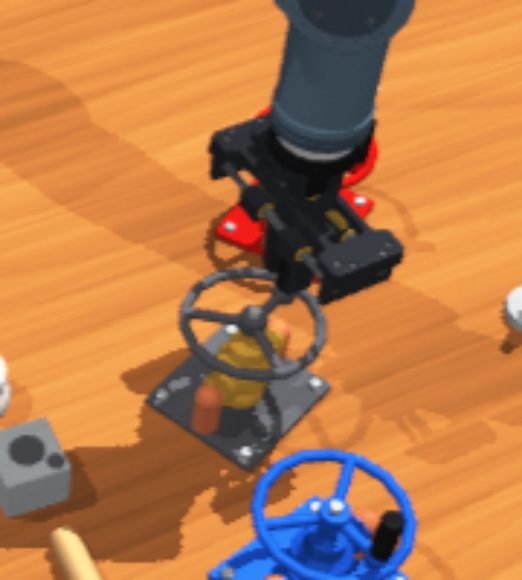

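The wheel follows. The circle fit through the TCP readings gives a centre near (0.5596, 0.2108) with r = 48 mm. So far it has turned about 91° clockwise, and the stop is at 120° at the earliest. I'll carry on in small steps, watching the force.

```bash
cat > nx.py <<'E'
from arc import *
C=np.array([.5596,.2108])
s=r.sense(); T=R.from_rotvec(s["tcp_rot"]).as_matrix(); p=s["tool_pos"]; d=p[:2]-C
f=s["force"][:2]; rad=d/np.hypot(*d); tan=np.array([-rad[1],rad[0]])
ph=np.degrees(np.arctan2(d[1],d[0])); print("rad %.4f phi %.1f turned %.1f  Frad %.1f Ftan(ccw+) %.1f"%(np.hypot(*d),ph,(ph+155.3),f@rad,f@tan))
import sys
for st in map(float,sys.argv[1:]):
    a=np.radians(ph+st); q=np.r_[C+.048*np.array([np.cos(a),np.sin(a)]),p[2]]; print(st,np.round(100*T.T@(q-p),2)[1:])
E
python3 nx.py -8 -16 -24 -32
```

```text
rad 0.0479 phi 113.8 turned 269.1  Frad -7.2 Ftan(ccw+) -2.3
-8.0 [ 0.63 -0.21]
-16.0 [ 1.29 -0.33]
-24.0 [ 1.96 -0.35]
-32.0 [ 2.63 -0.28]
```

```bash
python3 -m handwheel '{"jaw":[1,1,1,1],"dp":[[0,0.63,-0.21],[0,1.29,-0.33],[0,1.96,-0.35],[0,1.96,-0.35]],"twist":[0,0,0,0]}';python3 nx.py -5 -10
```

```text
time: 14.3
tool_pos: [0.5602, 0.2586, 0.1428]
tcp_rot: [1.186, 1.219, -1.181]
force: [1.7, -4.8, 3.5]
finger_gap: 0.0172
rad 0.0478 phi 89.3 turned 244.6  Frad -4.8 Ftan(ccw+) -1.7
-5.0 [0.42 0.02]
-10.0 [0.83 0.09]
```

```bash
python3 -m handwheel '{"jaw":[1,1,1],"dp":[[0,0.42,0.02],[0,0.83,0.09],[0,0.83,0.09]],"twist":[0,0,0]}';python3 nx.py -5 -10
```

```text
time: 14.68
tool_pos: [0.5683, 0.2578, 0.1428]
tcp_rot: [1.185, 1.219, -1.182]
force: [-1.2, -6.1, 4.6]
finger_gap: 0.0168
rad 0.0478 phi 79.6 turned 234.9  Frad -6.2 Ftan(ccw+) 0.1
-5.0 [0.41 0.09]
-10.0 [0.8  0.23]
```

```bash
python3 -m handwheel '{"jaw":[1,1,1],"dp":[[0,0.41,0.09],[0,0.8,0.23],[0,0.8,0.23]],"twist":[0,0,0]}';python3 nx.py -5 -10
```

```text
time: 15.05
tool_pos: [0.5758, 0.2559, 0.1428]
tcp_rot: [1.183, 1.219, -1.183]
force: [-1.2, -5.6, 5.3]
finger_gap: 0.0168
rad 0.0479 phi 70.3 turned 225.6  Frad -5.7 Ftan(ccw+) -0.8
-5.0 [0.39 0.16]
-10.0 [0.75 0.36]
```

```bash
python3 -m handwheel '{"jaw":[1,1,1],"dp":[[0,0.39,0.16],[0,0.75,0.36],[0,0.75,0.36]],"twist":[0,0,0]}';python3 nx.py -5 -10
```

```text
time: 15.42
tool_pos: [0.5826, 0.2528, 0.1428]
tcp_rot: [1.181, 1.221, -1.185]
force: [-2.1, -4.1, 6.0]
finger_gap: 0.0171
rad 0.0479 phi 61.3 turned 216.6  Frad -4.6 Ftan(ccw+) -0.2
-5.0 [0.35 0.22]
-10.0 [0.68 0.48]
```

```bash
python3 -m handwheel '{"jaw":[1,1,1],"dp":[[0,0.35,0.22],[0,0.68,0.48],[0,0.68,0.48]],"twist":[0,0,0]}';python3 nx.py -5 -10
```

```text
time: 15.8
tool_pos: [0.5885, 0.249, 0.1428]
tcp_rot: [1.18, 1.222, -1.186]
force: [-2.2, -3.7, 5.2]
finger_gap: 0.017
rad 0.0479 phi 52.9 turned 208.2  Frad -4.3 Ftan(ccw+) -0.5
-5.0 [0.32 0.27]
-10.0 [0.61 0.57]
```

```bash
python3 -m handwheel '{"jaw":[1,1,1],"dp":[[0,0.32,0.27],[0,0.61,0.57],[0,0.61,0.57]],"twist":[0,0,0]}';python3 nx.py -5 -10
```

```text
time: 16.18
tool_pos: [0.5936, 0.2447, 0.1428]
tcp_rot: [1.178, 1.225, -1.186]
force: [-4.3, -3.0, 5.5]
finger_gap: 0.017
rad 0.0480 phi 44.9 turned 200.2  Frad -5.2 Ftan(ccw+) 0.9
-5.0 [0.27 0.32]
-10.0 [0.51 0.66]
```

```bash
python3 -m handwheel '{"jaw":[1,1,1],"dp":[[0,0.27,0.32],[0,0.51,0.66],[0,0.51,0.66]],"twist":[0,0,0]}';python3 nx.py -5 -10
```

```text
time: 16.55
tool_pos: [0.5985, 0.2389, 0.1428]
tcp_rot: [1.178, 1.226, -1.186]
force: [-4.8, -1.2, 5.8]
finger_gap: 0.0171
rad 0.0480 phi 35.8 turned 191.1  Frad -4.6 Ftan(ccw+) 1.8
-5.0 [0.21 0.36]
-10.0 [0.4  0.74]
```

```bash
python3 -m handwheel '{"jaw":[1,1,1],"dp":[[0,0.21,0.36],[0,0.4,0.74],[0,0.4,0.74]],"twist":[0,0,0]}';python3 nx.py -5 -10
```

```text
time: 16.92
tool_pos: [0.6032, 0.231, 0.1428]
tcp_rot: [1.179, 1.225, -1.187]
force: [-3.8, -2.0, 4.4]
finger_gap: 0.0167
rad 0.0481 phi 24.9 turned 180.2  Frad -4.3 Ftan(ccw+) -0.2
-5.0 [0.14 0.4 ]
-10.0 [0.25 0.8 ]
```

```bash
python3 -m handwheel '{"jaw":[1,1,1],"dp":[[0,0.14,0.4],[0,0.25,0.8],[0,0.25,0.8]],"twist":[0,0,0]}';python3 nx.py -5 -10
```

```text
time: 17.3
tool_pos: [0.6041, 0.2288, 0.1429]
tcp_rot: [1.181, 1.234, -1.181]
force: [-6.0, 11.2, 0.3]
finger_gap: 0.0171
rad 0.0480 phi 22.0 turned 177.3  Frad -1.4 Ftan(ccw+) 12.6
-5.0 [0.13 0.4 ]
-10.0 [0.21 0.81]
```

Resistance appears at phi ≈ 22°, about 183° clockwise, with 12.6 N against the motion. I'll press a touch more to confirm it is the stop.

```bash
python3 -m handwheel '{"jaw":[1,1,1,1],"dp":[[0,0.1,0.4],[0,0.17,0.7],[0,0.17,0.7],[0,0.17,0.7]],"twist":[0,0,0,0]}';python3 nx.py -5 -10
python3 -c "
from arc import *
c=r.read_camera('scene'); pickle.dump(c,open('scene_stop.pkl','wb')); cv2.imwrite('pics/s9.png',cv2.resize(c['image'][110:310,320:500,::-1],None,fx=2.9,fy=2.9))
c=r.read_camera('top'); pickle.dump(c,open('top_stop.pkl','wb'))
cv2.imwrite('pics/t9.png',cv2.resize(c['image'][160:270,190:300,::-1],None,fx=5,fy=5))"
```

```text
time: 17.8
tool_pos: [0.6041, 0.2286, 0.1429]
tcp_rot: [1.184, 1.244, -1.173]
force: [-5.7, 14.4, -1.6]
finger_gap: 0.0172
rad 0.0479 phi 21.8 turned 177.1  Frad 0.1 Ftan(ccw+) 15.5
-5.0 [0.13 0.4 ]
-10.0 [0.21 0.81]
```

View pics/s9.png

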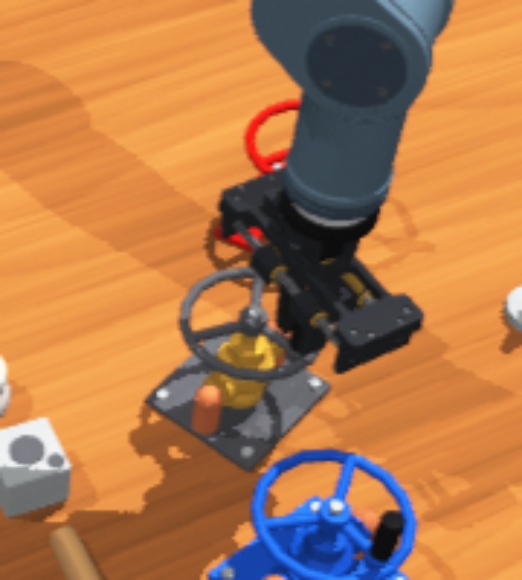

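View pics/t9.png

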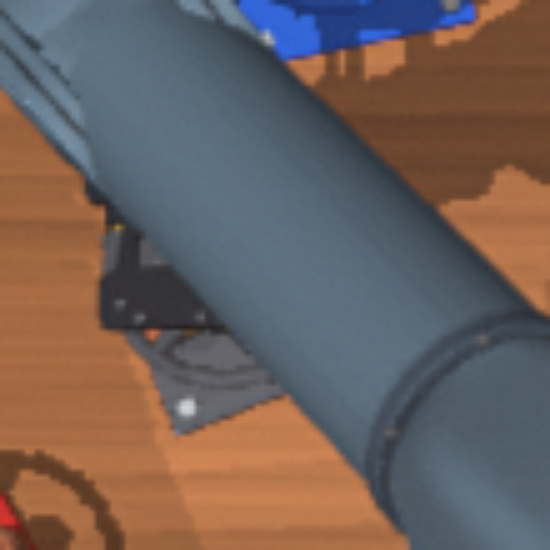

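The stop is confirmed: the angle did not change while the force rose to 15.5 N. Stop: TCP (0.6041, 0.2286), phi 21.8°. Next come two turns counter-clockwise in tracked segments.

```bash
python3 -c "
from arc import *
s=r.sense(); T=R.from_rotvec(s['tcp_rot']).as_matrix(); print(np.round(T,3).tolist(), np.round(s['joint_pos'],2))"
python3 nx.py 12 24 36 48 60 72 84 96 108 120 132 144 156 168 180
```

```text
[[-0.005, 0.999, 0.044], [0.014, 0.044, -0.999], [-1.0, -0.005, -0.014]] [-0.06  0.73 -0.54  1.61  0.42  0.92 -0.7 ]
rad 0.0480 phi 21.8 turned 177.1  Frad 1.2 Ftan(ccw+) 13.7
12.0 [-0.42 -0.91]
24.0 [-1.03 -1.71]
36.0 [-1.79 -2.36]
48.0 [-2.67 -2.85]
60.0 [-3.63 -3.14]
72.0 [-4.63 -3.22]
84.0 [-5.62 -3.1 ]
96.0 [-6.57 -2.77]
108.0 [-7.43 -2.25]
120.0 [-8.16 -1.56]
132.0 [-8.73 -0.73]
144.0 [-9.12  0.19]
156.0 [-9.31  1.18]
168.0 [-9.29  2.18]
180.0 [-9.06  3.16]
```

```bash
python3 -m handwheel '{"jaw":[1,1,1,1,1,1,1,1,1,1,1,1,1,1,1,1,1],"dp":[[0,-0.42,-0.91],[0,-1.03,-1.71],[0,-1.79,-2.36],[0,-2.67,-2.85],[0,-3.63,-3.14],[0,-4.63,-3.22],[0,-5.62,-3.1],[0,-6.57,-2.77],[0,-7.43,-2.25],[0,-8.16,-1.56],[0,-8.73,-0.73],[0,-9.12,0.19],[0,-9.31,1.18],[0,-9.29,2.18],[0,-9.06,3.16],[0,-9.06,3.16],[0,-9.06,3.16]],"twist":[0,0,0,0,0,0,0,0,0,0,0,0,0,0,0,0,0]}';python3 nx.py  12 24 36 48 60 72 84 96 108 120 132 144 156 168 180
```

```text
time: 20.02
tool_pos: [0.5151, 0.1928, 0.143]
tcp_rot: [1.184, 1.243, -1.174]
force: [2.6, -0.9, -10.3]
finger_gap: 0.0168
rad 0.0480 phi -158.0 turned -2.7  Frad -2.0 Ftan(ccw+) 1.8
12.0 [0.43 0.91]
24.0 [1.04 1.7 ]
36.0 [1.81 2.35]
48.0 [2.69 2.83]
60.0 [3.65 3.12]
72.0 [4.65 3.2 ]
84.0 [5.65 3.07]
96.0 [6.59 2.73]
108.0 [7.45 2.21]
120.0 [8.18 1.52]
132.0 [8.74 0.69]
144.0 [ 9.13 -0.24]
156.0 [ 9.31 -1.22]
168.0 [ 9.29 -2.23]
180.0 [ 9.05 -3.2 ]
```

```bash
python3 -m handwheel '{"jaw":[1,1,1,1,1,1,1,1,1,1,1,1,1,1,1,1,1],"dp":[[0,0.43,0.91],[0,1.04,1.7],[0,1.81,2.35],[0,2.69,2.83],[0,3.65,3.12],[0,4.65,3.2],[0,5.65,3.07],[0,6.59,2.73],[0,7.45,2.21],[0,8.18,1.52],[0,8.74,0.69],[0,9.13,-0.24],[0,9.31,-1.22],[0,9.29,-2.23],[0,9.05,-3.2],[0,9.05,-3.2],[0,9.05,-3.2]],"twist":[0,0,0,0,0,0,0,0,0,0,0,0,0,0,0,0,0]}';python3 nx.py  12 24 36 48 60 72 84 96 108 120 132 144 156 168 180
```

```text
time: 22.15
tool_pos: [0.6036, 0.2298, 0.1429]
tcp_rot: [1.184, 1.245, -1.173]
force: [0.6, 2.6, -0.1]
finger_gap: 0.0169
rad 0.0479 phi 23.3 turned 178.6  Frad 1.6 Ftan(ccw+) 2.2
12.0 [-0.45 -0.9 ]
24.0 [-1.08 -1.68]
36.0 [-1.85 -2.31]
48.0 [-2.74 -2.77]
60.0 [-3.71 -3.04]
72.0 [-4.71 -3.09]
84.0 [-5.71 -2.94]
96.0 [-6.64 -2.59]
108.0 [-7.49 -2.04]
120.0 [-8.2  -1.34]
132.0 [-8.75 -0.5 ]
144.0 [-9.11  0.44]
156.0 [-9.28  1.43]
168.0 [-9.23  2.43]
180.0 [-8.97  3.4 ]
```

One turn is done (phi 23.3°). Now the second.

```bash
python3 -m handwheel '{"jaw":[1,1,1,1,1,1,1,1,1,1,1,1,1,1,1,1,1],"dp":[[0,-0.45,-0.9],[0,-1.08,-1.68],[0,-1.85,-2.31],[0,-2.74,-2.77],[0,-3.71,-3.04],[0,-4.71,-3.09],[0,-5.71,-2.94],[0,-6.64,-2.59],[0,-7.49,-2.04],[0,-8.2,-1.34],[0,-8.75,-0.5],[0,-9.11,0.44],[0,-9.28,1.43],[0,-9.23,2.43],[0,-8.97,3.4],[0,-8.97,3.4],[0,-8.97,3.4]],"twist":[0,0,0,0,0,0,0,0,0,0,0,0,0,0,0,0,0]}';python3 nx.py  12 24 36 48 60 72 84 96 108 120 132 144 156 168 174 180
```

```text
time: 24.28
tool_pos: [0.5156, 0.1915, 0.143]
tcp_rot: [1.184, 1.244, -1.173]
force: [2.8, -0.6, -7.7]
finger_gap: 0.0173
rad 0.0480 phi -156.4 turned -1.1  Frad -2.4 Ftan(ccw+) 1.7
12.0 [0.46 0.89]
24.0 [1.09 1.67]
36.0 [1.87 2.3 ]
48.0 [2.77 2.76]
60.0 [3.74 3.02]
72.0 [4.74 3.07]
84.0 [5.73 2.91]
96.0 [6.67 2.55]
108.0 [7.51 2.  ]
120.0 [8.22 1.29]
132.0 [8.76 0.45]
144.0 [ 9.12 -0.49]
156.0 [ 9.28 -1.48]
168.0 [ 9.22 -2.48]
174.0 [ 9.12 -2.97]
180.0 [ 8.96 -3.45]
```

```bash
python3 -m handwheel '{"jaw":[1,1,1,1,1,1,1,1,1,1,1,1,1,1,1,1,1],"dp":[[0,0.46,0.89],[0,1.09,1.67],[0,1.87,2.3],[0,2.77,2.76],[0,3.74,3.02],[0,4.74,3.07],[0,5.73,2.91],[0,6.67,2.55],[0,7.51,2.0],[0,8.22,1.29],[0,8.76,0.45],[0,9.12,-0.49],[0,9.28,-1.48],[0,9.22,-2.48],[0,9.06,-3.18],[0,9.06,-3.18],[0,9.06,-3.18]],"twist":[0,0,0,0,0,0,0,0,0,0,0,0,0,0,0,0,0]}';python3 nx.py -1 -2 1 2
python3 -c "
from arc import *
c=r.read_camera('scene'); pickle.dump(c,open('scene_end.pkl','wb'))
a=load('scene_stop.pkl')['image'][180:280,370:450]; b=c['image'][180:280,370:450]
cv2.imwrite('pics/cmp.png',np.hstack([cv2.resize(x,None,fx=4.8,fy=4.8,interpolation=2) for x in(a,b)])[:,:,::-1])
cv2.imwrite('pics/s10.png',c['image'][:,:,::-1])
# align shift of wheel spokes vs stop image
g=[cv2.cvtColor(x,cv2.COLOR_RGB2GRAY).astype(np.float32) for x in(a,b)]
print('mean abs diff on wheel-left area',np.abs(g[0][15:70,10:38]-g[1][15:70,10:38]).mean())"
```

```text
time: 26.4
tool_pos: [0.6043, 0.2282, 0.1428]
tcp_rot: [1.184, 1.246, -1.172]
force: [-1.2, 0.8, 0.1]
finger_gap: 0.017
rad 0.0480 phi 21.3 turned 176.6  Frad -0.8 Ftan(ccw+) 1.2
-1.0 [0.03 0.08]
-2.0 [0.05 0.16]
1.0 [-0.03 -0.08]
2.0 [-0.06 -0.16]
mean abs diff on wheel-left area 1.7512987
```

View pics/cmp.png

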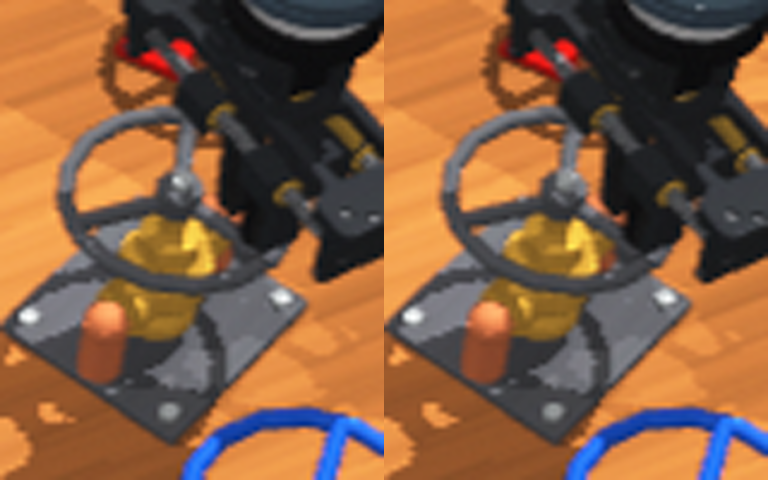

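View pics/s10.png

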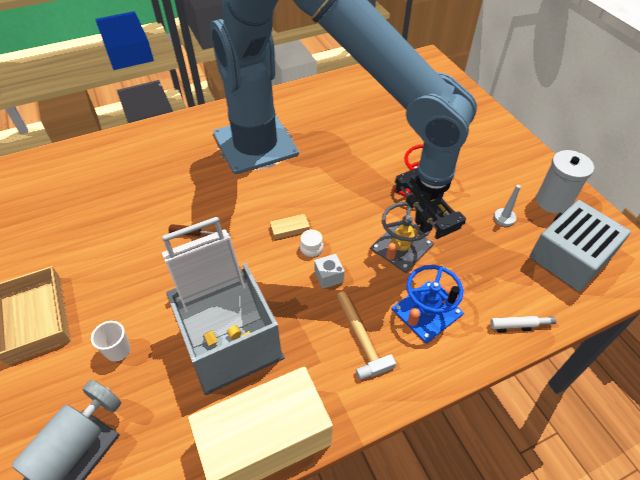

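The spokes match the picture at the stop (left: stop, right: now), and phi is 21.3° against 21.8°. Last, I'll check the blanks and bystanders from the top.

```bash
python3 -m handwheel '{"jaw":[1,1,1],"dp":[[0,-0.02,-0.05],[0,-0.02,-0.05],[0,-0.02,-0.05]],"twist":[0,0,0]}';python3 nx.py; python3 -c "
from arc import *
c=r.read_camera('top'); cv2.imwrite('pics/t10.png',c['image'][:,:,::-1])
cv2.imwrite('pics/t11.png',cv2.resize(c['image'][130:290,370:490,::-1],None,fx=3.6,fy=3.6))"
```

```text
time: 26.82
tool_pos: [0.6044, 0.2279, 0.1428]
tcp_rot: [1.185, 1.244, -1.173]
force: [0.1, -0.9, 1.3]
finger_gap: 0.0174
rad 0.0480 phi 20.9 turned 176.2  Frad -0.2 Ftan(ccw+) -0.9
```

View pics/t10.png

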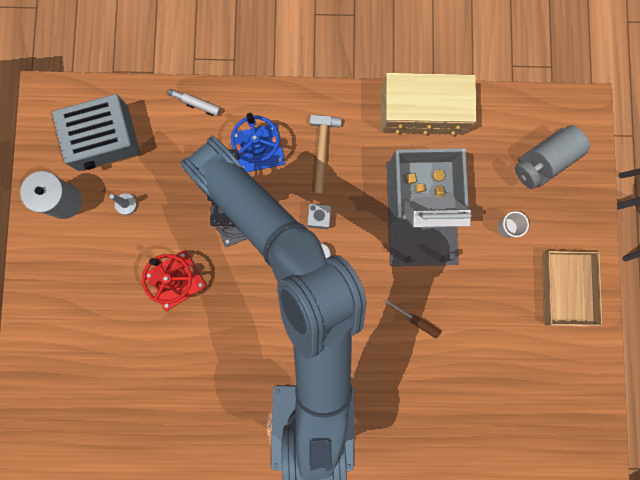

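View pics/t11.png

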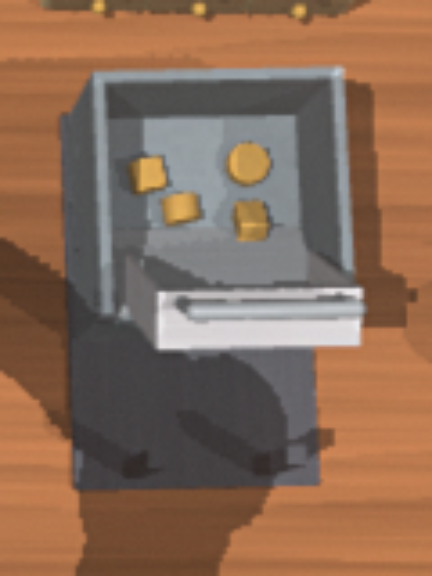

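All four blanks are in the hopper and the bystanders are where they were. The angle settled 0.9° low, so I'll trim it.

```bash
python3 -m handwheel '{"jaw":[1,1,1,1],"dp":[[0,-0.05,-0.14],[0,-0.05,-0.14],[0,-0.05,-0.14],[0,-0.05,-0.14]],"twist":[0,0,0,0]}';python3 nx.py
```

```text
time: 27.38
tool_pos: [0.6039, 0.2291, 0.1428]
tcp_rot: [1.184, 1.244, -1.173]
force: [0.4, -0.9, 1.2]
finger_gap: 0.0172
rad 0.0480 phi 22.5 turned 177.8  Frad -0.0 Ftan(ccw+) -1.0
```

```bash
python3 -m handwheel '{"jaw":[1,1,1],"dp":[[0,0.01,0.04],[0,0.01,0.04],[0,0.01,0.04]],"twist":[0,0,0]}';python3 nx.py; python3 -c "
from station import r; r.hand_in()"; python3 nx.py
```

```text
time: 27.75
tool_pos: [0.6039, 0.2291, 0.1429]
tcp_rot: [1.185, 1.245, -1.173]
force: [0.1, 0.1, 0.5]
finger_gap: 0.0171
rad 0.0480 phi 22.4 turned 177.7  Frad 0.1 Ftan(ccw+) 0.0
the job is handed in; nothing more can be done
the job is handed in; nothing more can be done
```

I lifted the tray to about 1.2 rad and released it. I then turned the dark wheel clockwise about 183° to its stop, backed it off two full turns counter-clockwise, and handed in at 27.75 s still gripping the crank handle.

- **Blanks:** the last top picture shows all four in the hopper. The tray stayed up.
- **Stop:** I pressed on it with about 15 N and the handle did not move further.
- **Valve setting:** the handle finished at 22.4°, against 21.8° measured under load at the stop, so about 0.6° over two turns. Small trims overshot either way: it read 21.3°, then 20.9°, then 22.5° before settling. In the scene picture taken before those trims, the spokes matched the picture taken at the stop.
- **Grip and forces:** the gap was 17 mm on the 18 mm handle and the force was near zero at the end. The largest force read between moves was about 29 N, while lifting the tray.
- **Other things on the bench:** none were seen to have moved. In the last top picture the arm hides the bench pin and most of the tub, but the scene picture just before it shows both in place.

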